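# Weigh a pulley on a two-pan balance

## Robot

A 6-joint arm with a two-finger parallel gripper is mounted at the origin on the work surface. World frame = base frame: x ahead of the robot, y to its left, z up, the work surface at z = 0. Lengths are in m, angles in rad, forces in N, time in s.
With the tool pointing down it reaches from about 0.375 to 0.975 m from the base axis. Payload 3.8 kg.
Tool frame: the origin (TCP) lies at the very end of the fingers, on their centre line; the grasp point (between the pads) lies 19 mm behind it; z points along the fingers, x is the direction in which the jaws open and shut, and the axes are right-handed (so a half turn about z gives the same grasp; the last joint's range is limited). The gripper opens to 85 mm and grips with 20 to 120 N. Pads are 22 mm wide; open, the fingers measure 114 mm over their backs; the gripper's body (76 mm by 85 mm) begins 54 mm behind the grasp point. The pads swing forward as they close: fully open they stand 13 mm farther back than shut.
Start: joints at [-1.292, 0.264, 1.604, -0, 1.274, -0.037], TCP at [0.21, -0.642, 0.231] pointing down, gripper open.
Joint ranges: [-2.63, 2.63], [-0.94, 2.18], [0.31, 2.57], [-1.31, 4.45], [0, 2.66], [-2.55, 2.55]. Speed limits (rad/s): [2.57, 2.57, 3.14, 3.14, 3.14, 3.14].

## Interface

Orientations are given as a rotation vector (axis times angle).
In Python, from workcell import bot gives the robot as it stands.
- The arm moves only by the tool carry_out, never from a script. Its argument "deltas" is a list of rows, each an object with "delta_pos": the shift along the tool's x, y, z in m, a list of three; "dr": the turn, a rotation vector about the tool's x, y, z in rad, a list of three. A call has 1 to 10 rows; each row shifts and turns the commanded pose from where the row before left it, along the tool's axes as they then stand; what a row does not reach is not made up. A row lasts 1/8 s, in which the tool goes at most 62.5 mm and 10.7 degrees, less where a joint would pass 70% of its speed; a pose out of reach is approached as far as the arm can. A call is refused whole if a number of a shift passes 0.0625 or a number of a turn 0.188, either way. A call with a gripper value outside its range is refused whole. "grip" is the opening, from 0 (shut) to 1 (fully open), set as the call begins (left out, the last holds). The fingers move at their own pace and stop on an object; "force" is the grip in N (left out, the last holds). Time passes only in rows, so rows that do not move let the fingers close. It gives the time, the measured TCP pose, the force and the opening at its end, in the units of the state.
- bot.read_state(): the state, without advancing time (a new reading comes with each control period).
- bot.read_camera(name): name is "scene" or "top" or "wrist"; returns a dict with "frame" (400x640x3 uint8, red, green, blue), "K" (3x3 intrinsics, pixels), "k1" (the pictures are not rectified: a ray, as slopes to the right and down, at radius r is drawn at 1 + k1 r^2 times it, then the intrinsics apply), "xyz" and "attitude" of the camera in the world; the wrist camera has in their place "hand_eye" (4x4, takes a point from camera to tool coordinates, whose origin is the TCP and whose axes are the tool frame's). Camera axes: x right, y down, z forward; pixel columns grow to the right and rows downward; lengths in m; the calibration is good to about 2 mm. A picture is of the moment at which its call begins: read the wrist's pose just before it. There is no depth.
- bot.finish_job(): hands the job in, once; it reports no verdict.
The state is a dict: "time": time; "q": joint angles; "joint_vel": joint speeds; "joint_torque": joint torques, N m; "tool_pos": TCP position; "tcp_rot": TCP orientation; "wrist_force": force on the tool from outside, world axes, zero at the start; "torque": the same for the moment, N m; "width": opening from 0.0 (shut) to 1.0 (fully open).
Only numpy, scipy, OpenCV 4.12 (cv2) and the standard library are available. Lean on these libraries where they do the work, as an engineer would, in place of code of your own. Each camera call takes 0.05 s, during which the arm holds its last target.

## Task

The cast belt pulley lying in one pan of the balance should weigh 300 g. Check it: of the three knobbed steel weights on the bench (100 g, 200 g and 500 g, larger being heavier) put those that make up 300 g into the empty pan, standing upright and set down gently, not dropped, so that the beam comes level, and let go.

Things in the scene. Friction and masses are not known exactly. Their poses are not given: they have to be found in the camera images.
- weight_100: 100 g weight, smallest of three: plain steel cylinder 26 mm in diameter, 26 mm high, with an 18 mm knob on a short neck, 38 mm high in all, upright on the bench. Origin: centre of its underside, z up. Grip the cylinder from above, any direction. Not a weight: a plain shaft collar (40 mm ring with a hole, no knob).
- weight_200: 200 g weight, the middle one: same shape, 34 mm in diameter, 32 mm high, knob 22 mm, 47 mm high in all. Origin: centre of its underside, z up. (The 500 g one, not listed, is 46 mm in diameter and 62 mm high.)
- pan_floor (a point): centre of the floor (upper face) of the balance's empty pan: aluminium dish 140 mm across, flat floor 126 mm, rim 4 mm above the floor. z up, y along the beam away from the dial in the middle (at y -110 mm, 40 mm higher than the floor) and from the other pan with the pulley (at y -220 mm, 34 mm high). The pan yields softly when pressed and always stays level.
- beam (a joint): tilt of the balance beam, rad: 0 level; +0.1 (stop) with the listed pan fully up, its floor 111 mm above the bench, as at the start; -0.1 (stop) fully down. The pan stays up until the weights match, then sinks 11 mm to level, wherever in it they stand. A soft spring centres the beam: 10 g of difference tilts it 0.018 rad. Where the balance stands and how it is turned varies widely.
Mind the look-alikes: they are no part of the job. What is shaped like the weight_200 but green or orange is not meant.

How it is judged:
By the outcome, as a careful person would: the job done as asked, in the order asked, and still so for the second after the job is handed in, with the robot touching nothing.
It also fails if it takes over 61 s, if anything falls off the work surface, if the arm or the gripper's body presses on something with over 40 N, if the wrist force passes 120 N, or if a joint passes its speed limit or range.

## Working session

There is one attempt and no reset: what is moved stays moved. The work goes in short steps, Python scripts to look and compute and a tool call to move; the robot and the scene stay as the last step left them, time stands still between calls to the robot, and variables do not carry over. Pictures are saved under pics/ and viewed, and the job is handed in when it is done.

Besides the shell and the picture viewer there is one more tool, called after "Request:" by a JSON object that holds its "api" and its "payload". carry_out: Moves the arm, as the interface text tells. Its arguments: {"type":"object","properties":{"deltas":{"type":"array"},"grip":{"type":"number"},"force":{"type":"number"}},"required":["deltas"]}

```bash
mkdir -p pics; ls
cat > h.py <<'E'
import numpy as np, cv2
from workcell import bot
from scipy.spatial.transform import Rotation as R
def snap(n,fn):
    s=bot.read_state(); c=bot.read_camera(n); cv2.imwrite('pics/'+fn,c['frame'][:,:,::-1]); 
    np.save('pics/'+fn+'.npy',{'s':s,'c':c},allow_pickle=True); return s,c
def load(fn):
    d=np.load('pics/'+fn+'.npy',allow_pickle=True).item(); return d['s'],d['c']
def campose(s,c):
    if 'hand_eye' in c:
        T=np.eye(4);T[:3,:3]=R.from_rotvec(s['tcp_rot']).as_matrix();T[:3,3]=s['tool_pos']
        T=T@np.array(c['hand_eye']);return T[:3,:3],T[:3,3]
    a=np.array(c['attitude']); 
    M=a if a.shape==(3,3) else R.from_rotvec(a).as_matrix()
    return M,np.array(c['xyz'])
def ray(s,c,u,v):
    K=np.array(c['K']);k=c['k1']
    p=cv2.undistortPoints(np.array([[[u,v]]],float),K,np.array([k,0,0,0.]))[0,0]
    M,o=campose(s,c);return o,M@np.array([p[0],p[1],1])
def at(s,c,u,v,z):
    o,d=ray(s,c,u,v);return o+d*(z-o[2])/d[2]
def proj(s,c,P):
    M,o=campose(s,c);P=(np.atleast_2d(P)-o)@M
    return cv2.projectPoints(P.reshape(-1,1,3),np.zeros(3),np.zeros(3),np.array(c['K']),np.array([c['k1'],0,0,0.]))[0][:,0]
E
python3 - <<'E'
from h import *
for n in ['scene','top','wrist']:
    s,c=snap(n,n+'0.png'); print(n,c['k1'],np.array(c['K']).round(1).tolist(),c.get('xyz'),c.get('attitude'),c.get('hand_eye'))
print(s)
E
```

```text
pics
scene -0.06772209813934336 [[388.1, 0.0, 323.9], [0.0, 388.1, 190.5], [0.0, 0.0, 1.0]] [0.9888853  0.3561461  0.82834835] [-1.24070912 -2.40606751  0.85767863] None
top 0.010339718648503039 [[418.2, 0.0, 312.3], [0.0, 418.2, 198.1], [0.0, 0.0, 1.0]] [0.45984507 0.00587649 1.12459744] [-2.19660286  2.21397192 -0.05873622] None
wrist -0.0007726047336080378 [[348.4, 0.0, 326.2], [0.0, 348.4, 207.3], [0.0, 0.0, 1.0]] None None [[ 9.99999903e-01  2.37731467e-04  3.70790143e-04  9.50491421e-05]
 [-3.28593409e-04  9.63248184e-01  2.68612786e-01 -6.86952003e-02]
 [-2.93305220e-04 -2.68612882e-01  9.63248168e-01 -1.42452277e-01]
 [ 0.00000000e+00  0.00000000e+00  0.00000000e+00  1.00000000e+00]]
{'time': 0.1, 'q': array([-1.29186395e+00,  2.64678370e-01,  1.60526363e+00,  3.77653627e-05,
        1.27369256e+00, -3.68790816e-02]), 'joint_vel': array([-0.00147207, -0.00302757, -0.00339067,  0.00091284,  0.00177112,
       -0.00134995]), 'joint_torque': array([ 3.85872727e-04, -5.16707540e+01, -3.68589056e+01,  5.21863939e-06,
        6.22269479e-03, -5.82118673e-05]), 'tool_pos': array([ 0.20948603, -0.64096603,  0.230072  ]), 'tcp_rot': array([-2.54207327e+00,  1.84373926e+00,  2.48923336e-03]), 'wrist_force': array([0.54541995, 0.36042795, 0.76411878]), 'torque': array([-0.01603583,  0.03406515,  0.00680427]), 'width': 1.0045691405938089}
```

View pics/scene0.png

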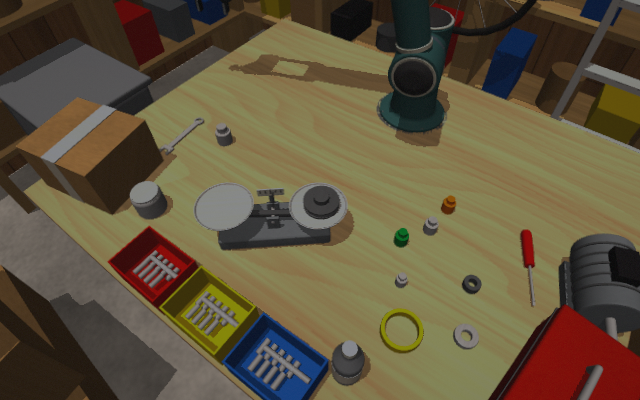

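View pics/top0.png

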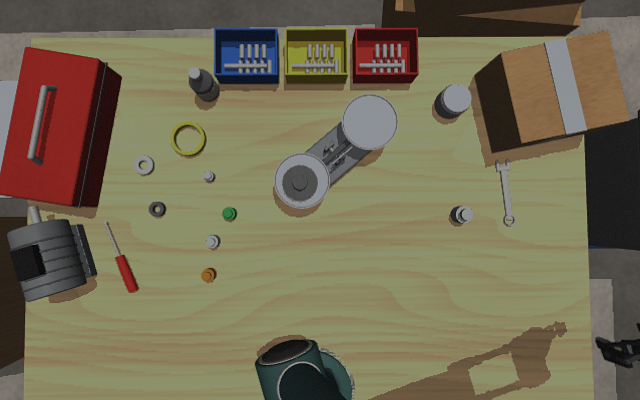

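View pics/wrist0.png

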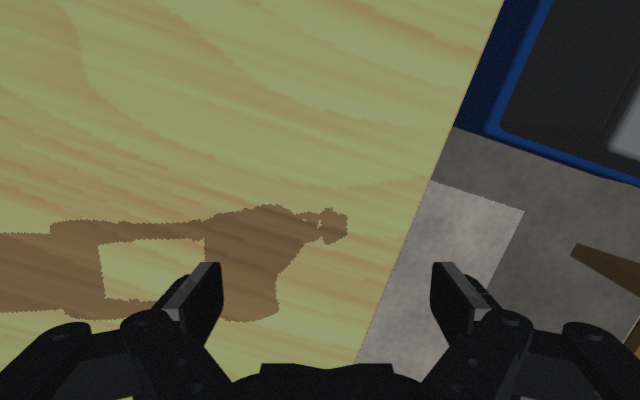

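The top view shows these possible weights: steel pieces at (209,176), (212,241) and (461,214), green at (229,213), orange at (208,275), and rings at (144,165) and (157,209). There are also canisters at (204,83) and (454,101). The empty pan is at (370,122), and the pulley's pan at (301,181). Next I'll check close crops and measure.

Run:
```python
from h import *
s,c=load('top0.png');f=c['frame'][:,:,::-1]
a=cv2.resize(f[150:290,130:250],None,fx=4,fy=4,interpolation=2)
b=cv2.resize(f[180:240,430:510],None,fx=4,fy=4,interpolation=2)
p=cv2.resize(f[85:220,265:405],None,fx=2,fy=2,interpolation=2)
o=np.zeros((560,800,3),np.uint8);o[:560,:480]=a;o[:240,480:800]=b;o[250:520,480:760]=p
cv2.imwrite('pics/crop0.png',o)
for n,u,v,z in [('100',209,176,.03),('200',212,241,.04),('500',461,214,.06),('green',229,213,.04),('orange',208,275,.04),('pan',369.5,122,.115),('ppan',301.5,180.5,.093)]:
    print(n,at(s,c,u,v,z).round(3))
s,c=load('scene0.png');f=c['frame'][:,:,::-1]
a=cv2.resize(f[185:300,380:500],None,fx=4,fy=4,interpolation=2)
b=cv2.resize(f[115:150,200:245],None,fx=4,fy=4,interpolation=2)
o=np.zeros((560,800,3),np.uint8);o[:460,:480]=a;o[:140,480:660]=b
cv2.imwrite('pics/crop1.png',o)
for n,u,v,z in [('100',402,279,.02),('200',431,225,.025),('500',223,134,.03),('pan',223.5,206,.115),('ppan',318,206,.093)]:
    print(n,at(s,c,u,v,z).round(3))
```

```text
100 [0.566 0.264 0.03 ]
200 [0.397 0.253 0.04 ]
500 [ 0.462 -0.385  0.06 ]
green [0.469 0.21  0.04 ]
orange [0.31  0.263 0.04 ]
pan [ 0.687 -0.146  0.115]
ppan [0.547 0.021 0.093]
100 [0.566 0.266 0.02 ]
200 [0.397 0.255 0.025]
500 [ 0.462 -0.403  0.03 ]
pan [ 0.692 -0.147  0.115]
ppan [0.552 0.021 0.093]
```

View pics/crop0.png

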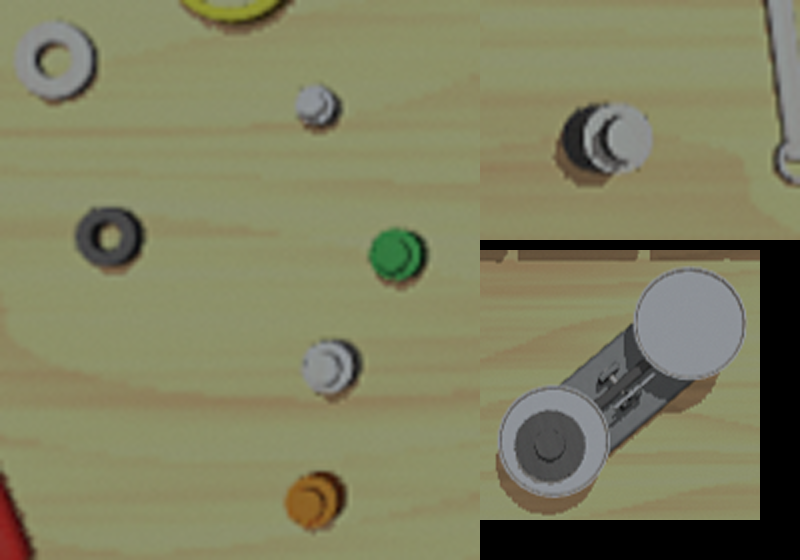

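View pics/crop1.png

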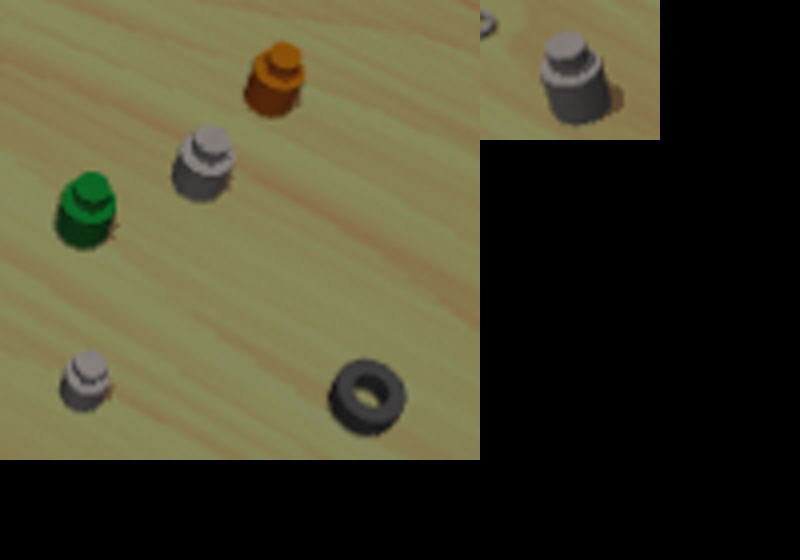

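The crops settle the choice. The small steel piece at (209,176) is the 100 g weight and the mid steel one at (212,241) is the 200 g. The dark, tall one at (461,214) is the 500 g. The two cameras agree within about 5 mm, and the pans come out 0.219 m apart as they should.

```bash
cat >> h.py <<'E'
def to(P,s=None):
    s=s or bot.read_state(); M=R.from_rotvec(s['tcp_rot']).as_matrix()
    return M.T@(np.array(P)-s['tool_pos'])
E
python3 - <<'E'
from h import *
s=bot.read_state();print(R.from_rotvec(s['tcp_rot']).as_matrix().round(3)); d=to((.566,.265,.19)); print(d.round(4), (d/18).round(4))
E
```

```text
[[ 0.311 -0.951 -0.   ]
 [-0.951 -0.311  0.002]
 [-0.002 -0.    -1.   ]]
[-0.7505 -0.6203  0.0416] [-0.0417 -0.0345  0.0023]
```

Request:
{"api": "carry_out", "payload": {"deltas": [{"delta_pos": [-0.042,-0.035,0],"dr": [0,0,0]},{"delta_pos": [-0.042,-0.035,0],"dr": [0,0,0]},{"delta_pos": [-0.042,-0.035,0],"dr": [0,0,0]},{"delta_pos": [-0.042,-0.035,0],"dr": [0,0,0]},{"delta_pos": [-0.042,-0.035,0],"dr": [0,0,0]},{"delta_pos": [-0.042,-0.035,0],"dr": [0,0,0]},{"delta_pos": [-0.042,-0.035,0],"dr": [0,0,0]},{"delta_pos": [-0.042,-0.035,0],"dr": [0,0,0]},{"delta_pos": [-0.042,-0.035,0],"dr": [0,0,0]}], "grip": 1}}

```text
time: 1.27
tool_pos: [0.3919, -0.1828, 0.2312]
tcp_rot: [-2.543, 1.845, -0.001]
wrist_force: [0.5, 0.6, -0.0]
width: 1.0
```

Request:
{"api": "carry_out", "payload": {"deltas": [{"delta_pos": [-0.042,-0.035,0.01],"dr": [0,0,0]},{"delta_pos": [-0.042,-0.035,0.01],"dr": [0,0,0]},{"delta_pos": [-0.042,-0.035,0.01],"dr": [0,0,0]},{"delta_pos": [-0.042,-0.035,0.01],"dr": [0,0,0]},{"delta_pos": [-0.042,-0.035,0],"dr": [0,0,0]},{"delta_pos": [-0.042,-0.035,0],"dr": [0,0,0]},{"delta_pos": [-0.042,-0.035,0],"dr": [0,0,0]},{"delta_pos": [-0.042,-0.035,0],"dr": [0,0,0]},{"delta_pos": [0,0,0],"dr": [0,0,0]}]}}

```text
time: 2.4
tool_pos: [0.5541, 0.2252, 0.1907]
tcp_rot: [-2.546, 1.839, 0.001]
wrist_force: [-0.8, 0.2, -0.3]
width: 1.003
```

Run:
```python
from h import *
s,c=snap('wrist','w1.png');print(s['tool_pos'],s['time'],s['q'].round(2),proj(s,c,[(.566,.265,.038),(.397,.254,.047)]))
```

```text
[0.55408998 0.22515696 0.19072746] 2.4 [0.34 0.15 1.82 0.   1.17 1.59] [[286.08088675 164.90511777]
 [245.50670673 337.7243601 ]]
```

View pics/w1.png

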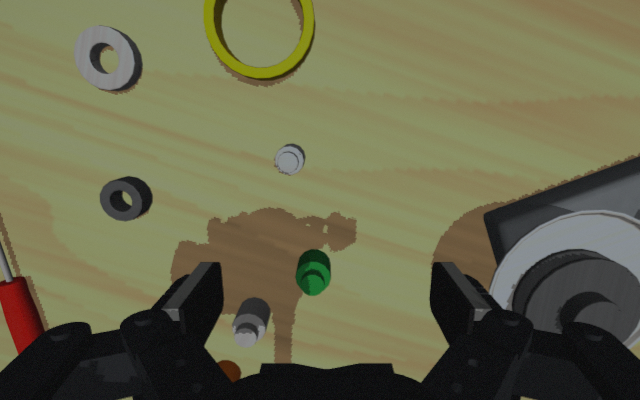

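In the wrist picture, the 100 g knob top is at (290,160) and the 200 g knob top at (246,338). Between the two lies the green look-alike at (315,275).

Run:
```python
from h import *
s,c=load('w1.png')
f=c['frame'][:,:,::-1]; o=np.hstack([cv2.resize(f[130:190,250:330],None,fx=5,fy=5,interpolation=2),cv2.resize(f[290:350,210:290],None,fx=5,fy=5,interpolation=2)]);cv2.imwrite('pics/c2.png',o)
print(at(s,c,290,159.5,.038),at(s,c,246,338,.047))
```

```text
[0.57145387 0.26315935 0.038     ] [0.39685313 0.2534762  0.047     ]
```

View pics/c2.png

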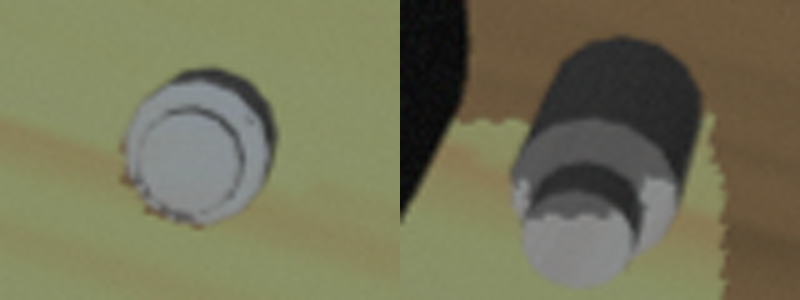

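Run:
```python
from h import *
s,c=load('w1.png')
a=at(s,c,287.6,162,.038);b=at(s,c,289.6,160,.026);print(a,b)
t=(a+b)/2;t[2]=.06;print(to(t))
```

```text
[0.56878014 0.26448203 0.038     ] [0.56897309 0.26404284 0.026     ]
[-0.03413939 -0.02779391  0.13050375]
```

Request:
{"api": "carry_out", "payload": {"deltas": [{"delta_pos": [-0.017,-0.014,0.03],"dr": [0,0,0]},{"delta_pos": [-0.017,-0.0135,0.04],"dr": [0,0,0]},{"delta_pos": [0,0,0.03],"dr": [0,0,0]},{"delta_pos": [0,0,0.02],"dr": [0,0,0]},{"delta_pos": [0,0,0],"dr": [0,0,0]}]}}

```text
time: 3.08
tool_pos: [0.5673, 0.261, 0.0694]
tcp_rot: [2.539, -1.844, -0.003]
wrist_force: [0.8, -0.2, -0.1]
width: 0.999
```

Run:
```python
from h import *
s,c=snap('wrist','w2.png');print(s['tool_pos'],s['time'],to((.5685,.264,.004)))
```

```text
[0.56733801 0.2610313  0.06941783] 3.075 [-0.00222183 -0.00063477  0.06708347]
```

View pics/w2.png

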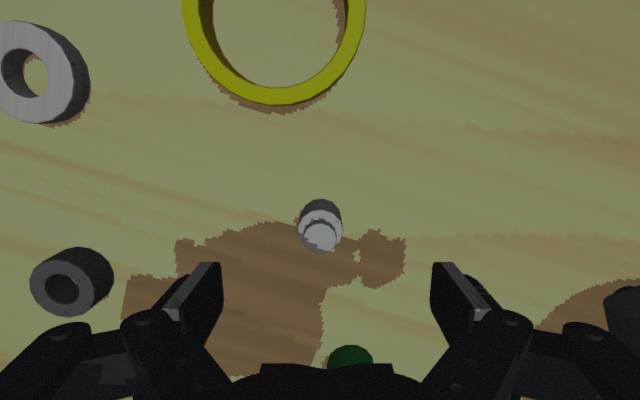

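Run:
```python
from h import *
s,c=load('w2.png');print(at(s,c,320,237,.038),proj(s,c,[(.5685,.264,.038)]))
for i in range(4):
  s=bot.read_state();print(s['time'],s['tool_pos'])
```

```text
[0.56990765 0.26515702 0.038     ] [[321.26344993 239.99441056]]
3.125 [0.56865653 0.26172999 0.07108468]
3.125 [0.56865653 0.26172999 0.07108468]
3.125 [0.56865653 0.26172999 0.07108468]
3.125 [0.56865653 0.26172999 0.07108468]
```

Request:
{"api": "carry_out", "payload": {"deltas": [{"delta_pos": [-0.003,-0.001,0.02],"dr": [0,0,0]},{"delta_pos": [0,0,0.02],"dr": [0,0,0]},{"delta_pos": [0,0,0.016],"dr": [0,0,0]},{"delta_pos": [0,0,0.01],"dr": [0,0,0]},{"delta_pos": [0,0,0],"dr": [0,0,0]}]}}

```text
time: 3.75
tool_pos: [0.568, 0.2655, 0.0037]
tcp_rot: [2.541, -1.843, -0.002]
wrist_force: [-0.4, 0.1, -0.7]
width: 1.001
```

Request:
{"api": "carry_out", "payload": {"deltas": [{"delta_pos": [0,0,0],"dr": [0,0,0]},{"delta_pos": [0,0,0],"dr": [0,0,0]},{"delta_pos": [0,0,0],"dr": [0,0,0]},{"delta_pos": [0,0,0],"dr": [0,0,0]},{"delta_pos": [0,0,0],"dr": [0,0,0]},{"delta_pos": [0,0,0],"dr": [0,0,0]},{"delta_pos": [0,0,0],"dr": [0,0,0]},{"delta_pos": [0,0,0],"dr": [0,0,0]}], "grip": 0, "force": 35}}

```text
time: 4.75
tool_pos: [0.5696, 0.2661, 0.006]
tcp_rot: [-2.542, 1.844, -0.001]
wrist_force: [-0.2, -0.2, 5.2]
width: 0.278
```

Run:
```python
from h import *
s,c=snap('wrist','w3.png');print(s['tool_pos'],s['time'],s['width']*85)
```

```text
[0.56963912 0.26613967 0.00603851] 4.75 23.658564861067493
```

View pics/w3.png

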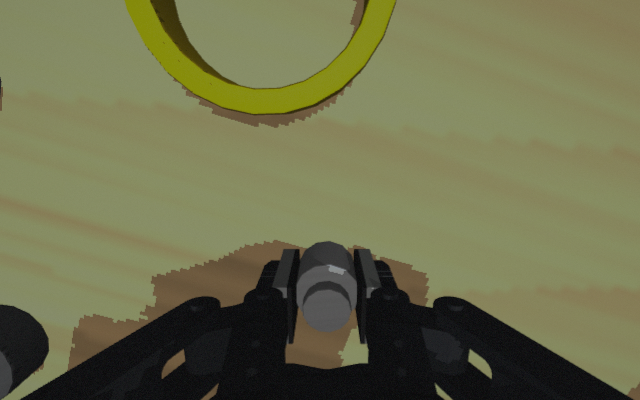

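Request:
{"api": "carry_out", "payload": {"deltas": [{"delta_pos": [0,0,-0.01],"dr": [0,0,0]},{"delta_pos": [0,0,-0.03],"dr": [0,0,0]},{"delta_pos": [0,0,-0.05],"dr": [0,0,0]},{"delta_pos": [0.01,0,-0.05],"dr": [0,0,0]},{"delta_pos": [0.03,0.001,-0.05],"dr": [0,0,0]},{"delta_pos": [0.04,0.002,-0.05],"dr": [0,0,0]},{"delta_pos": [0.05,0.002,-0.025],"dr": [0,0,0]},{"delta_pos": [0.05,0.002,0],"dr": [0,0,0]},{"delta_pos": [0.05,0.002,0],"dr": [0,0,0]}]}}

```text
time: 5.92
tool_pos: [0.6317, 0.0439, 0.2697]
tcp_rot: [-2.543, 1.844, -0.001]
wrist_force: [0.2, 0.3, -0.3]
width: 0.274
```

Request:
{"api": "carry_out", "payload": {"deltas": [{"delta_pos": [0.05,0.002,0],"dr": [0,0,0]},{"delta_pos": [0.05,0.002,0],"dr": [0,0,0]},{"delta_pos": [0.05,0,0],"dr": [0,0,0]},{"delta_pos": [0.04,0,0],"dr": [0,0,0]},{"delta_pos": [0.01,0,0],"dr": [0,0,0]},{"delta_pos": [0,0,0],"dr": [0,0,0]},{"delta_pos": [0,0,0],"dr": [0,0,0]}]}}

```text
time: 6.8
tool_pos: [0.6896, -0.1446, 0.2689]
tcp_rot: [-2.544, 1.843, 0.002]
wrist_force: [0.4, -0.3, -0.3]
width: 0.274
```

Run:
```python
from h import *
s,c=snap('wrist','w4.png');print(s['tool_pos'],s['time'],s['width']*85,s['wrist_force'],s['q'].round(2))
```

```text
[ 0.68959994 -0.14455517  0.26892562] 6.8 23.25946663325016 [ 0.35734539 -0.27625384 -0.32445716] [-0.24  0.3   1.49  0.    1.35  1.01]
```

View pics/w4.png

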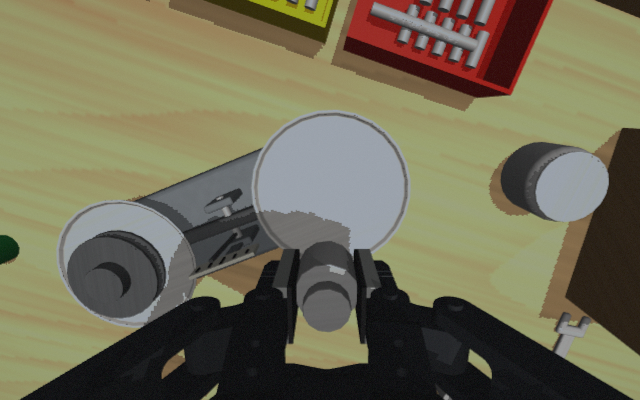

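The picture shows the 100 g weight held upright, and the empty pan's rim with its left edge at (253,187), right at (409,187) and top at (331,111).

Run:
```python
from h import *
s,c=load('w4.png')
pts=np.array([at(s,c,u,v,.115)[:2] for u,v in [(253,187),(409,187),(331,111),(273,136),(386,131)]])
A=np.c_[2*pts,np.ones(len(pts))];x=np.linalg.lstsq(A,(pts**2).sum(1),rcond=None)[0]
print(x[:2],np.sqrt(x[2]+x[:2]@x[:2]))
n=x[:2];pc=at(s,c,117,283,.13);print(pc)
# weight base in tool: bottom of view
print(at(s,c,327,306,s['tool_pos'][2]+.033))
```

```text
[ 0.69143633 -0.14857842] 0.06797427636503099
[0.55525947 0.00798503 0.13      ]
[ 0.6915472  -0.14439095  0.30192562]
```

Request:
{"api": "carry_out", "payload": {"deltas": [{"delta_pos": [0.002,-0.014,0.01],"dr": [0,0,0]},{"delta_pos": [0.002,-0.014,0.03],"dr": [0,0,0]},{"delta_pos": [0,0,0.04],"dr": [0,0,0]},{"delta_pos": [0,0,0.035],"dr": [0,0,0]},{"delta_pos": [0,0,0.02],"dr": [0,0,0]},{"delta_pos": [0,0,0.01],"dr": [0,0,0]},{"delta_pos": [0,0,0],"dr": [0,0,0]},{"delta_pos": [0,0,0],"dr": [0,0,0]}]}}

```text
time: 7.85
tool_pos: [0.7191, -0.1413, 0.1261]
tcp_rot: [-2.542, 1.844, -0.005]
wrist_force: [0.9, -1.2, -0.7]
width: 0.277
```

Run:
```python
from h import *
s,c=snap('wrist','w5.png');print(s['tool_pos'],s['time'],s['width']*85,s['wrist_force'],s['q'].round(2))
```

```text
[ 0.71914878 -0.14130803  0.12608826] 7.85 23.550233549344085 [ 0.93679957 -1.16612465 -0.71429334] [-0.23  0.44  1.57  0.    1.13  1.03]
```

View pics/w5.png

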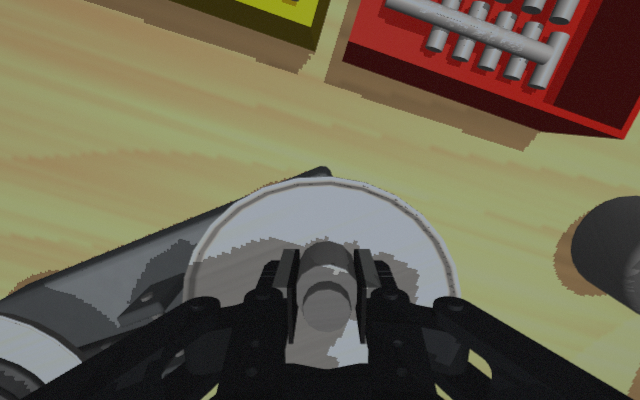

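Centred in the far half of the pan. I'll lower it gently in 1–2 mm steps.

Request:
{"api": "carry_out", "payload": {"deltas": [{"delta_pos": [0,0,0.002],"dr": [0,0,0]},{"delta_pos": [0,0,0.002],"dr": [0,0,0]},{"delta_pos": [0,0,0],"dr": [0,0,0]},{"delta_pos": [0,0,0],"dr": [0,0,0]}]}}

```text
time: 8.4
tool_pos: [0.7178, -0.141, 0.12]
tcp_rot: [2.543, -1.845, -0.0]
wrist_force: [0.3, 0.3, -1.6]
width: 0.279
```

Request:
{"api": "carry_out", "payload": {"deltas": [{"delta_pos": [0,0,0.001],"dr": [0,0,0]},{"delta_pos": [0,0,0.001],"dr": [0,0,0]},{"delta_pos": [0,0,0],"dr": [0,0,0]},{"delta_pos": [0,0,0],"dr": [0,0,0]}]}}

```text
time: 8.9
tool_pos: [0.7179, -0.141, 0.118]
tcp_rot: [-2.543, 1.845, 0.0]
wrist_force: [-0.6, 1.3, 0.7]
width: 0.276
```

Request:
{"api": "carry_out", "payload": {"deltas": [{"delta_pos": [0,0,0.001],"dr": [0,0,0]},{"delta_pos": [0,0,0.001],"dr": [0,0,0]},{"delta_pos": [0,0,0],"dr": [0,0,0]},{"delta_pos": [0,0,0],"dr": [0,0,0]}]}}

```text
time: 9.4
tool_pos: [0.718, -0.1411, 0.1165]
tcp_rot: [-2.543, 1.844, -0.001]
wrist_force: [-0.2, 0.1, 0.3]
width: 0.276
```

Request:
{"api": "carry_out", "payload": {"deltas": [{"delta_pos": [0,0,0.001],"dr": [0,0,0]},{"delta_pos": [0,0,0],"dr": [0,0,0]},{"delta_pos": [0,0,0],"dr": [0,0,0]},{"delta_pos": [0,0,0],"dr": [0,0,0]}]}}

```text
time: 9.9
tool_pos: [0.7181, -0.1412, 0.1152]
tcp_rot: [-2.543, 1.844, -0.001]
wrist_force: [0.1, -0.8, 1.8]
width: 0.278
```

Request:
{"api": "carry_out", "payload": {"deltas": [{"delta_pos": [0,0,0.001],"dr": [0,0,0]},{"delta_pos": [0,0,0],"dr": [0,0,0]},{"delta_pos": [0,0,0],"dr": [0,0,0]},{"delta_pos": [0,0,0],"dr": [0,0,0]}]}}

```text
time: 10.4
tool_pos: [0.7181, -0.1411, 0.1142]
tcp_rot: [-2.543, 1.844, -0.001]
wrist_force: [0.7, -1.4, 1.1]
width: 0.279
```

Run:
```python
from h import *
for i in range(4):
  s,c=snap('scene',f's{i}.png');print(s['tool_pos'],s['time'],s['wrist_force'])
f=c['frame'][:,:,::-1];cv2.imwrite('pics/s3c.png',cv2.resize(f[130:260,170:370],None,fx=4,fy=4,interpolation=2))
```

```text
[ 0.71805293 -0.14112364  0.11421302] 10.4 [ 0.71706808 -1.39652598  1.10067942]
[ 0.71798899 -0.14114096  0.11414681] 10.45 [ 1.44901497 -1.53928169  1.50206401]
[ 0.71798756 -0.14110519  0.1141756 ] 10.5 [ 1.69059072 -1.11893125  2.23299034]
[ 0.71795622 -0.14109156  0.11414126] 10.55 [ 0.66972665 -1.16555714  1.18070078]
```

View pics/s3c.png

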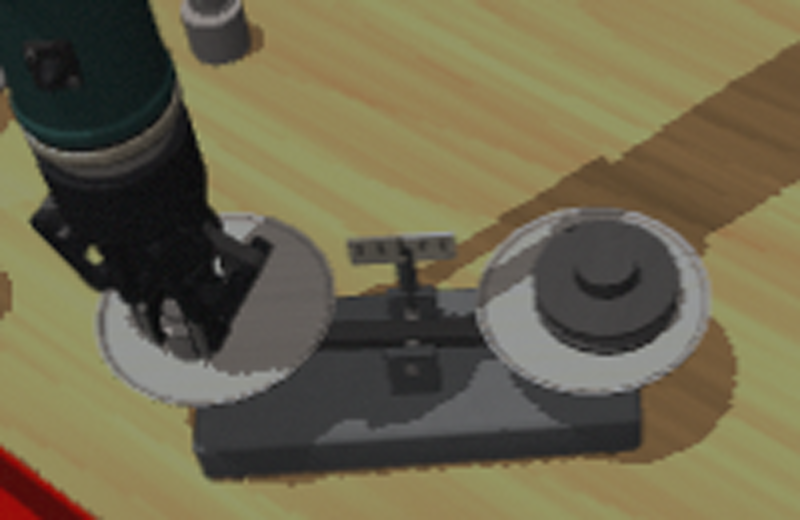

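The upward force has gone from about −1 to +1.5 N at z 0.114, which is where contact was expected. Releasing.

Request:
{"api": "carry_out", "payload": {"deltas": [{"delta_pos": [0,0,0],"dr": [0,0,0]},{"delta_pos": [0,0,0],"dr": [0,0,0]},{"delta_pos": [0,0,0],"dr": [0,0,0]},{"delta_pos": [0,0,0],"dr": [0,0,0]},{"delta_pos": [0,0,0],"dr": [0,0,0]}], "grip": 0.6}}

```text
time: 11.22
tool_pos: [0.7178, -0.141, 0.114]
tcp_rot: [-2.543, 1.844, 0.0]
wrist_force: [1.6, 0.0, -0.3]
width: 0.6
```

Request:
{"api": "carry_out", "payload": {"deltas": [{"delta_pos": [0,0,-0.01],"dr": [0,0,0]},{"delta_pos": [0,0,-0.03],"dr": [0,0,0]},{"delta_pos": [0,0,-0.05],"dr": [0,0,0]},{"delta_pos": [0,0,-0.05],"dr": [0,0,0]},{"delta_pos": [0,0,0],"dr": [0,0,0]},{"delta_pos": [0,0,0],"dr": [0,0,0]}]}}

```text
time: 11.98
tool_pos: [0.718, -0.1411, 0.255]
tcp_rot: [-2.543, 1.844, -0.002]
wrist_force: [-0.5, -0.2, 0.1]
width: 0.6
```

Run:
```python
from h import *
s,c=snap('wrist','w6.png');print(s['tool_pos'],s['time'],s['width'])
```

```text
[ 0.71796086 -0.1410842   0.25501796] 11.975 0.5996272673502409
```

View pics/w6.png

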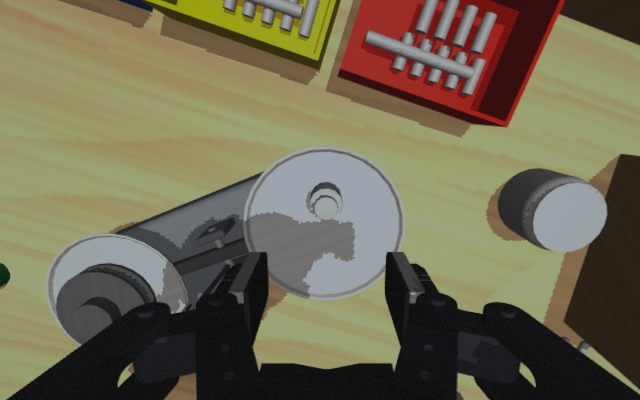

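The 100 g weight stands upright in the pan at (325,205). Next is the 200 g.

Request:
{"api": "carry_out", "payload": {"deltas": [{"delta_pos": [-0.02,0.008,0],"dr": [0,0,0]},{"delta_pos": [-0.045,0.017,0],"dr": [0,0,0]},{"delta_pos": [-0.045,0.017,0],"dr": [0,0,0]},{"delta_pos": [-0.045,0.017,0],"dr": [0,0,0]},{"delta_pos": [-0.045,0.017,0],"dr": [0,0,0]},{"delta_pos": [-0.045,0.017,0],"dr": [0,0,0]}], "grip": 0.9}}

```text
time: 12.78
tool_pos: [0.551, 0.0639, 0.2517]
tcp_rot: [2.541, -1.843, -0.005]
wrist_force: [0.9, 0.9, -0.4]
width: 0.902
```

Request:
{"api": "carry_out", "payload": {"deltas": [{"delta_pos": [-0.045,0.017,0.01],"dr": [0,0,0]},{"delta_pos": [-0.045,0.018,0.03],"dr": [0,0,0]},{"delta_pos": [-0.045,0.018,0.04],"dr": [0,0,0]},{"delta_pos": [-0.045,0.018,0.04],"dr": [0,0,0]},{"delta_pos": [-0.04,0.0155,0.03],"dr": [0,0,0]},{"delta_pos": [-0.01,0.003,0],"dr": [0,0,0]},{"delta_pos": [0,0,0],"dr": [0,0,0]},{"delta_pos": [0,0,0],"dr": [0,0,0]}]}}

```text
time: 13.78
tool_pos: [0.3988, 0.2532, 0.1056]
tcp_rot: [-2.541, 1.844, -0.002]
wrist_force: [0.5, 1.5, 0.3]
width: 0.9
```

Run:
```python
from h import *
s,c=snap('wrist','w7.png');print(s['tool_pos'],s['time'],s['q'].round(2),s['width'],proj(s,c,[(.397,.2535,.047)]))
```

```text
[0.39880364 0.25323945 0.10558907] 13.775 [ 0.51 -0.    2.15 -0.    0.99  1.77] 0.9001887114149227 [[324.62597831 230.03996857]]
```

View pics/w7.png

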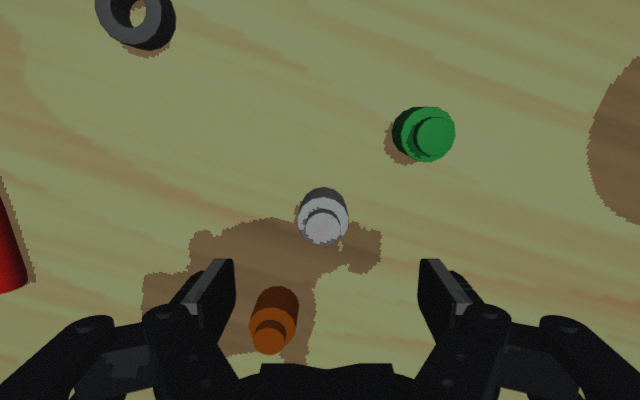

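The steel 200 g has its knob top at (322,228), between the open jaws. The green and orange look-alikes are clear of both fingers.

Run:
```python
from h import *
s,c=load('w7.png')
P=at(s,c,322,228,.047);print(P,to((P[0],P[1],.006),s)); print(bot.read_state()['tool_pos'])
```

```text
[0.39775247 0.25542643 0.047     ] [-0.00240515  0.00054783  0.09958808]
[0.39891681 0.25316878 0.10571584]
```

Request:
{"api": "carry_out", "payload": {"deltas": [{"delta_pos": [-0.0025,0.0005,0.02],"dr": [0,0,0]},{"delta_pos": [0,0,0.03],"dr": [0,0,0]},{"delta_pos": [0,0,0.025],"dr": [0,0,0]},{"delta_pos": [0,0,0.015],"dr": [0,0,0]},{"delta_pos": [0,0,0.01],"dr": [0,0,0]},{"delta_pos": [0,0,0],"dr": [0,0,0]}]}}

```text
time: 14.58
tool_pos: [0.3961, 0.2554, 0.0043]
tcp_rot: [2.542, -1.845, -0.0]
wrist_force: [-1.2, -0.2, -0.1]
width: 0.898
```

Request:
{"api": "carry_out", "payload": {"deltas": [{"delta_pos": [0,0,0],"dr": [0,0,0]},{"delta_pos": [0,0,0],"dr": [0,0,0]},{"delta_pos": [0,0,0],"dr": [0,0,0]},{"delta_pos": [0,0,0],"dr": [0,0,0]},{"delta_pos": [0,0,0],"dr": [0,0,0]},{"delta_pos": [0,0,0],"dr": [0,0,0]},{"delta_pos": [0,0,0],"dr": [0,0,0]}], "grip": 0, "force": 35}}

```text
time: 15.45
tool_pos: [0.3966, 0.256, 0.0054]
tcp_rot: [-2.542, 1.844, -0.001]
wrist_force: [0.0, -0.5, 7.3]
width: 0.377
```

Request:
{"api": "carry_out", "payload": {"deltas": [{"delta_pos": [0,0,-0.01],"dr": [0,0,0]},{"delta_pos": [0,0,-0.03],"dr": [0,0,0]},{"delta_pos": [0,0,-0.04],"dr": [0,0,0]},{"delta_pos": [0,0,-0.04],"dr": [0,0,0]},{"delta_pos": [0,0,0],"dr": [0,0,0]}]}}

```text
time: 16.08
tool_pos: [0.3985, 0.2571, 0.1283]
tcp_rot: [-2.537, 1.84, -0.005]
wrist_force: [1.0, 0.2, -1.7]
width: 0.371
```

Run:
```python
from h import *
s,c=snap('wrist','w8.png');print(s['tool_pos'],s['time'],s['q'].round(2),s['width'],s['wrist_force'])
```

```text
[0.39848505 0.25711064 0.12834233] 16.075 [ 0.52 -0.03  2.13  0.    1.03  1.78] 0.3710497749016072 [ 0.99944413  0.20642243 -1.74987332]
```

View pics/w8.png

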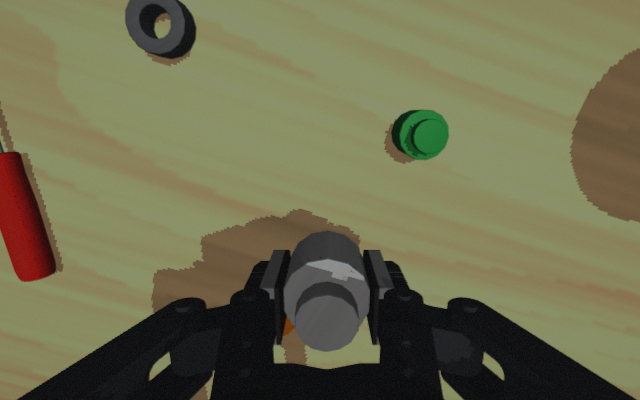

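Request:
{"api": "carry_out", "payload": {"deltas": [{"delta_pos": [0,0,-0.05],"dr": [0,0,0]},{"delta_pos": [0.02,-0.005,-0.05],"dr": [0,0,0]},{"delta_pos": [0.045,-0.012,-0.04],"dr": [0,0,0]},{"delta_pos": [0.045,-0.012,0],"dr": [0,0,0]},{"delta_pos": [0.045,-0.012,0],"dr": [0,0,0]},{"delta_pos": [0.045,-0.012,0],"dr": [0,0,0]},{"delta_pos": [0.045,-0.012,0],"dr": [0,0,0]}]}}

```text
time: 17.0
tool_pos: [0.5331, 0.0415, 0.2616]
tcp_rot: [2.541, -1.843, -0.006]
wrist_force: [0.6, 0.6, -1.6]
width: 0.371
```

Request:
{"api": "carry_out", "payload": {"deltas": [{"delta_pos": [0.045,-0.012,0],"dr": [0,0,0]},{"delta_pos": [0.045,-0.012,0],"dr": [0,0,0]},{"delta_pos": [0.045,-0.012,0],"dr": [0,0,0]},{"delta_pos": [0.045,-0.012,0],"dr": [0,0,0]},{"delta_pos": [0.035,-0.008,0],"dr": [0,0,0]},{"delta_pos": [0.013,-0.003,0],"dr": [0,0,0]},{"delta_pos": [0,0,0],"dr": [0,0,0]},{"delta_pos": [0,0,0],"dr": [0,0,0]}]}}

```text
time: 18.0
tool_pos: [0.6599, -0.1542, 0.2636]
tcp_rot: [2.544, -1.843, -0.003]
wrist_force: [-0.2, 0.5, -2.1]
width: 0.374
```

Run:
```python
from h import *
s,c=snap('wrist','w9.png');print(s['tool_pos'],s['time'],s['q'].round(2),s['width'],s['wrist_force'])
s,c=load('w6.png');print(at(s,c,325,208,.149))
```

```text
[ 0.65988482 -0.15419108  0.26363086] 18.0 [-0.27  0.25  1.56  0.    1.33  0.99] 0.3740711023026105 [-0.23981675  0.50947762 -2.14621158]
[ 0.71679943 -0.14077623  0.149     ]
```

View pics/w9.png

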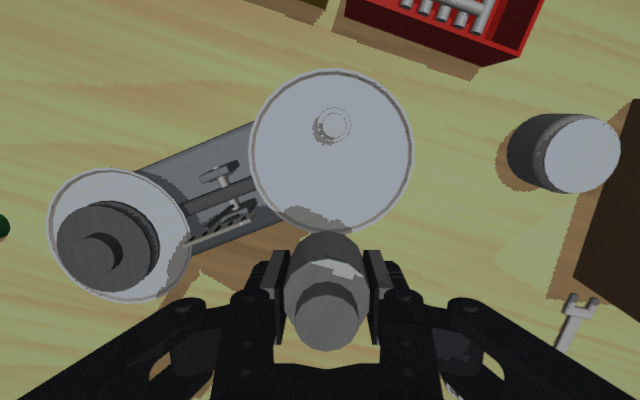

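Run:
```python
from h import *
s,c=load('w9.png')
pts=np.array([at(s,c,u,v,.115)[:2] for u,v in [(249,151),(412,151),(331,69),(331,234)]])
print(pts.mean(0),np.linalg.norm(pts[0]-pts[1])/2,np.linalg.norm(pts[2]-pts[3])/2)
s=bot.read_state();print(s['tool_pos']);t=pts.mean(0)-.028*np.array([.951,.311]);print(t,to((t[0],t[1],.122)))
```

```text
[ 0.69284035 -0.14728444] 0.0676301436735582 0.0683492880144418
[ 0.66005236 -0.15411247  0.26415157]
[ 0.66621235 -0.15599244] [ 0.00384373 -0.00536353  0.14214431]
```

Request:
{"api": "carry_out", "payload": {"deltas": [{"delta_pos": [0.003,-0.005,0.01],"dr": [0,0,0]},{"delta_pos": [0,0,0.03],"dr": [0,0,0]},{"delta_pos": [0,0,0.04],"dr": [0,0,0]},{"delta_pos": [0,0,0.035],"dr": [0,0,0]},{"delta_pos": [0,0,0.02],"dr": [0,0,0]},{"delta_pos": [0,0,0.005],"dr": [0,0,0]},{"delta_pos": [0,0,0],"dr": [0,0,0]},{"delta_pos": [0,0,0],"dr": [0,0,0]},{"delta_pos": [0,0,0],"dr": [0,0,0]}]}}

```text
time: 19.18
tool_pos: [0.6674, -0.1571, 0.1262]
tcp_rot: [-2.542, 1.844, -0.004]
wrist_force: [0.0, 0.1, -2.2]
width: 0.376
```

Run:
```python
from h import *
s,c=snap('wrist','w10.png');print(s['tool_pos'],s['time'],s['width'],s['wrist_force'])
```

```text
[ 0.66740765 -0.15707907  0.12622354] 19.175 0.37643887137062165 [ 0.02542465  0.07567359 -2.17836989]
```

View pics/w10.png

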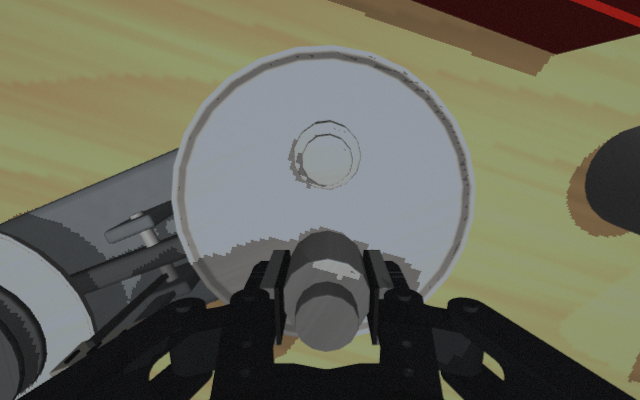

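Request:
{"api": "carry_out", "payload": {"deltas": [{"delta_pos": [0,0,0.002],"dr": [0,0,0]},{"delta_pos": [0,0,0.001],"dr": [0,0,0]},{"delta_pos": [0,0,0.001],"dr": [0,0,0]},{"delta_pos": [0,0,0.001],"dr": [0,0,0]},{"delta_pos": [0,0,0.001],"dr": [0,0,0]},{"delta_pos": [0,0,0.001],"dr": [0,0,0]},{"delta_pos": [0,0,0],"dr": [0,0,0]},{"delta_pos": [0,0,0],"dr": [0,0,0]}]}}

```text
time: 20.23
tool_pos: [0.6664, -0.1568, 0.1175]
tcp_rot: [-2.543, 1.844, 0.0]
wrist_force: [-0.1, 0.3, -1.9]
width: 0.369
```

Request:
{"api": "carry_out", "payload": {"deltas": [{"delta_pos": [0,0,0.001],"dr": [0,0,0]},{"delta_pos": [0,0,0.001],"dr": [0,0,0]},{"delta_pos": [0,0,0.001],"dr": [0,0,0]},{"delta_pos": [0,0,0.001],"dr": [0,0,0]},{"delta_pos": [0,0,0],"dr": [0,0,0]},{"delta_pos": [0,0,0],"dr": [0,0,0]}]}}

```text
time: 20.98
tool_pos: [0.6666, -0.157, 0.1137]
tcp_rot: [-2.543, 1.844, -0.001]
wrist_force: [-0.5, -1.1, -0.7]
width: 0.374
```

Request:
{"api": "carry_out", "payload": {"deltas": [{"delta_pos": [0,0,0.001],"dr": [0,0,0]},{"delta_pos": [0,0,0.001],"dr": [0,0,0]},{"delta_pos": [0,0,0.001],"dr": [0,0,0]},{"delta_pos": [0,0,0.001],"dr": [0,0,0]},{"delta_pos": [0,0,0],"dr": [0,0,0]},{"delta_pos": [0,0,0],"dr": [0,0,0]}]}}

```text
time: 21.72
tool_pos: [0.6664, -0.1567, 0.1095]
tcp_rot: [-2.543, 1.844, 0.0]
wrist_force: [0.9, -0.4, -0.4]
width: 0.377
```

Run:
```python
from h import *
s,c=snap('wrist','w11.png');F=[]
for i in range(5):
  s,c=snap('scene',f't{i}.png');F.append(np.r_[s['tool_pos'],s['wrist_force']])
print(np.mean(F,0),s['time'])
f=c['frame'][:,:,::-1];cv2.imwrite('pics/tc.png',cv2.resize(f[130:260,170:370],None,fx=4,fy=4,interpolation=2))
```

```text
[ 0.66634963 -0.15670672  0.1095003   0.63492663 -0.4239365  -0.33374108] 21.975
```

View pics/tc.png

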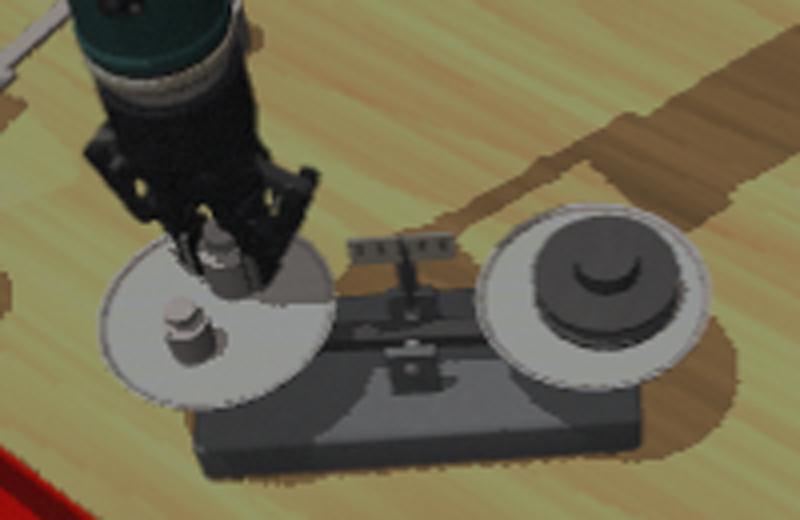

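View pics/w11.png

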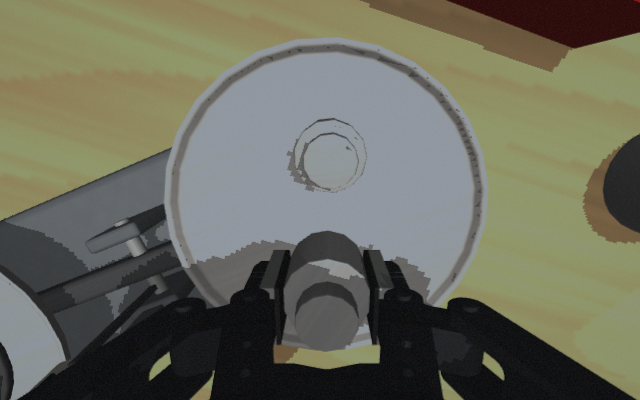

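In contact, with about 1.7 N handed over, and the pulley's pan is starting to rise. I'll follow the pan down about 4.5 mm to its level height and then release.

Request:
{"api": "carry_out", "payload": {"deltas": [{"delta_pos": [0,0,0.001],"dr": [0,0,0]},{"delta_pos": [0,0,0.001],"dr": [0,0,0]},{"delta_pos": [0,0,0.001],"dr": [0,0,0]},{"delta_pos": [0,0,0.001],"dr": [0,0,0]},{"delta_pos": [0,0,0.0005],"dr": [0,0,0]},{"delta_pos": [0,0,0],"dr": [0,0,0]},{"delta_pos": [0,0,0],"dr": [0,0,0]},{"delta_pos": [0,0,0],"dr": [0,0,0]}]}}

```text
time: 23.02
tool_pos: [0.6664, -0.1568, 0.105]
tcp_rot: [-2.543, 1.844, 0.0]
wrist_force: [0.6, 0.7, -0.4]
width: 0.372
```

Request:
{"api": "carry_out", "payload": {"deltas": [{"delta_pos": [0,0,0],"dr": [0,0,0]},{"delta_pos": [0,0,0],"dr": [0,0,0]},{"delta_pos": [0,0,0],"dr": [0,0,0]},{"delta_pos": [0,0,0],"dr": [0,0,0]},{"delta_pos": [0,0,0],"dr": [0,0,0]},{"delta_pos": [0,0,0],"dr": [0,0,0]}], "grip": 0.65}}

```text
time: 23.78
tool_pos: [0.6664, -0.1568, 0.105]
tcp_rot: [2.543, -1.844, -0.0]
wrist_force: [-0.1, 0.1, 1.4]
width: 0.653
```

Request:
{"api": "carry_out", "payload": {"deltas": [{"delta_pos": [0,0,-0.005],"dr": [0,0,0]},{"delta_pos": [0,0,-0.02],"dr": [0,0,0]},{"delta_pos": [0,0,-0.04],"dr": [0,0,0]},{"delta_pos": [0,0,-0.05],"dr": [0,0,0]},{"delta_pos": [0,0.02,-0.04],"dr": [0,0,0]},{"delta_pos": [0,0.04,0],"dr": [0,0,0]},{"delta_pos": [0,0,0],"dr": [0,0,0]}]}}

```text
time: 24.65
tool_pos: [0.6082, -0.1763, 0.263]
tcp_rot: [-2.541, 1.846, -0.005]
wrist_force: [0.5, 0.6, 0.0]
width: 0.651
```

Run:
```python
from h import *
s,c=snap('wrist','w12.png');print(s['tool_pos'],s['time'],s['wrist_force'])
s,c=snap('scene','u0.png')
f=c['frame'][:,:,::-1];cv2.imwrite('pics/uc.png',cv2.resize(f[130:260,170:370],None,fx=4,fy=4,interpolation=2))
```

```text
[ 0.60819667 -0.17628611  0.26302295] 24.65 [0.48331998 0.55429644 0.04461549]
```

View pics/uc.png

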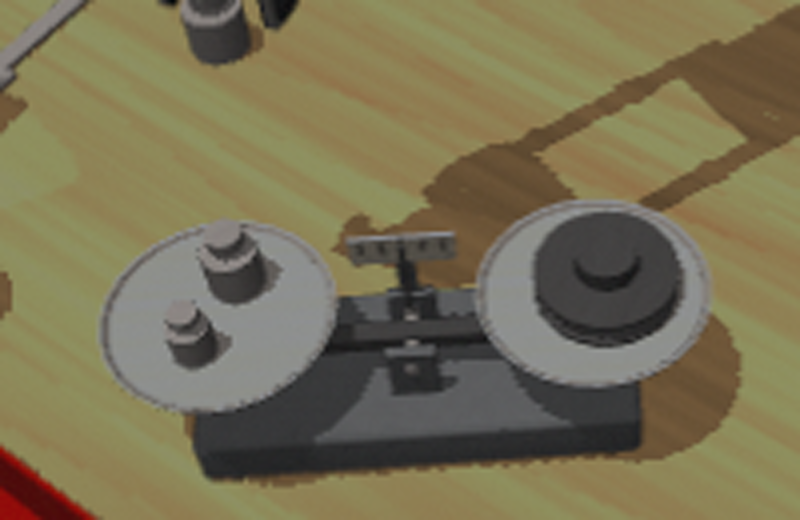

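View pics/w12.png

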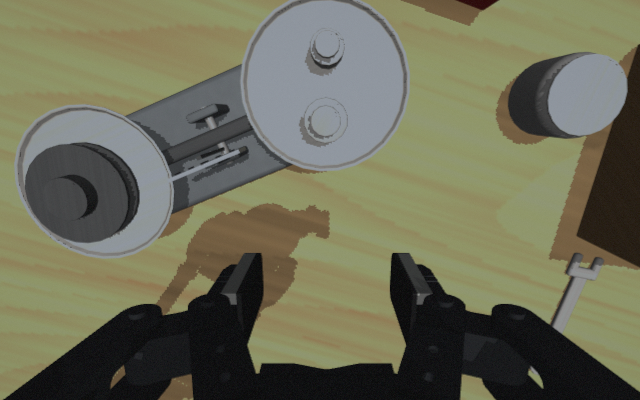

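Both weights stand upright in the pan. I'll let it settle and then check that the beam is level, comparing pan heights with the start picture.

Request:
{"api": "carry_out", "payload": {"deltas": [{"delta_pos": [0,0,0],"dr": [0,0,0]},{"delta_pos": [0,0,0],"dr": [0,0,0]},{"delta_pos": [0,0,0],"dr": [0,0,0]},{"delta_pos": [0,0,0],"dr": [0,0,0]},{"delta_pos": [0,0,0],"dr": [0,0,0]},{"delta_pos": [0,0,0],"dr": [0,0,0]},{"delta_pos": [0,0,0],"dr": [0,0,0]},{"delta_pos": [0,0,0],"dr": [0,0,0]},{"delta_pos": [0,0,0],"dr": [0,0,0]},{"delta_pos": [0,0,0],"dr": [0,0,0]}]}}

```text
time: 26.0
tool_pos: [0.6094, -0.1754, 0.26]
tcp_rot: [-2.543, 1.845, -0.0]
wrist_force: [-0.3, 0.4, -1.3]
width: 0.652
```

Run:
```python
from h import *
s,c=snap('scene','u1.png');print(s['time'])
s0,c0=load('scene0.png');s2,c2=load('u0.png')
g=lambda c:cv2.GaussianBlur(cv2.cvtColor(c['frame'],cv2.COLOR_RGB2GRAY),(0,0),.7).astype(np.float32)
A=g(c0);B=g(c);C=g(c2)
def shift(A,B,x0,x1,y0,y1):  # template match subpixel, upsample
    T=cv2.resize(A[y0:y1,x0:x1],None,fx=8,fy=8,interpolation=cv2.INTER_CUBIC)
    S=cv2.resize(B[y0-8:y1+8,x0-4:x1+4],None,fx=8,fy=8,interpolation=cv2.INTER_CUBIC)
    r=cv2.matchTemplate(S,T,cv2.TM_CCOEFF_NORMED);_,m,_,l=cv2.minMaxLoc(r);return (l[0]/8-4,l[1]/8-8,round(m,3))
for nm,b in dict(panfront=(193,235,212,236),panleft=(190,205,190,225),pulley=(302,345,182,220),base=(220,300,225,250)).items():
    print(nm,shift(A,B,*b),'prev-now',shift(C,B,*b))
for nm,P in dict(pan=(.6925,-.1475),pul=(.5535,.021)).items():
    z=.115 if nm=='pan' else .093
    e=-.011 if nm=='pan' else .011
    print(nm,proj(s,c,[(*P,z),(*P,z+e),(*P,z+2*e)]))
f=np.hstack([x['frame'][130:260,180:360,::-1] for x in (c0,c)]);cv2.imwrite('pics/cmp.png',cv2.resize(f,None,fx=2.2,fy=2.2))
```

```text
26.0
panfront (0.875, 3.75, 0.75) prev-now (0.0, 0.0, 1.0)
panleft (1.0, 2.625, 0.982) prev-now (0.0, 0.0, 0.998)
pulley (0.25, -2.625, 0.971) prev-now (0.0, 0.0, 1.0)
base (0.875, 0.375, 0.932) prev-now (0.0, 0.0, 1.0)
pan [[222.99787248 206.00850025]
 [223.97968771 208.83720483]
 [224.94392108 211.61281777]]
pul [[317.62412018 206.21229736]
 [317.53604754 203.39953454]
 [317.44634437 200.53310423]]
```

View pics/cmp.png

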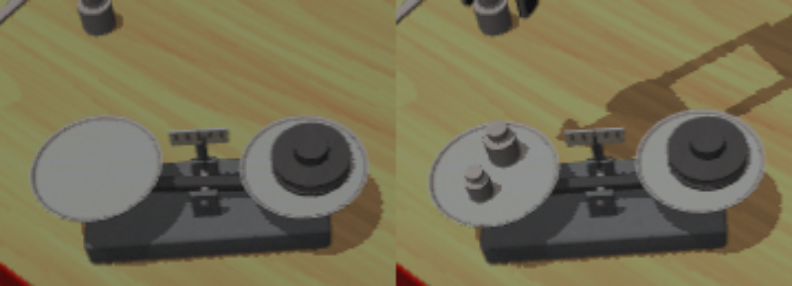

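Against the start picture, the pan has sunk 2.6 px and the pulley's pan has risen 2.6 px. Level would be about 2.8 px each way, and nothing moved between the last two pictures. Handing in.

```bash
python3 -c "
from h import *
print(bot.finish_job())"
```

```text
the job is handed in; nothing more can be done
None
```

I put the 100 g and 200 g steel weights upright in the empty pan. The beam came level, so the pulley checks out at 300 g. I then let go, backed the arm well clear and handed the job in at about 26 s of the 61 s allowed. No verdict is reported.

- **Placing:** I lowered each weight in small steps until it touched the pan. For the 200 g, I followed the pan down to its level height before opening the jaws.
- **Level:** In the scene camera, the weights' pan sank about 2.6 px and the pulley's pan rose about 2.6 px. Exactly level would be about 2.8 px each. Two pictures more than a second apart showed no movement.
- **Weak check:** Matching the pan's front edge gave 3.75 px, but that match was poor because the weights changed that part of the picture. I relied on the pan's left edge and the pulley instead.
- **Forces:** The wrist force peaked at about 7 N in the readings, when the fingertips pressed on the bench while gripping the 200 g. I did not touch the 500 g weight, the rings or the green and orange look-alikes.

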